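Load the slide cases into the roller feeder and start it

ROBOT

A 6-joint arm with a two-finger parallel gripper is mounted at the origin on a cart in front of the work surface, level with it; the furniture and walls round the work are solid. World frame = base frame: x ahead of the robot, y to its left, z up, the work surface at z = 0. Lengths are in m, angles in rad, forces in N, time in s.
With the tool pointing down it reaches from about 0.275 to 0.875 m from the base axis. Payload 12.5 kg.
Tool frame: the origin (TCP) lies on the centre line of the jaws, within the pads' length; the fingertips stand r.finger_overhang ahead of it and the grasp point (between the pads) lies 3 mm ahead of it (r.finger_overhang is the distance from the TCP to the fingertips, in m); z points along the fingers, y is the line along which they close (so a half turn about z gives the same grasp; the last joint's range is limited). The gripper opens to 85 mm and grips with 20 to 120 N. Pads are 22 mm wide; open, the fingers measure 114 mm over their backs; the gripper's body (76 mm by 85 mm) begins 54 mm behind the grasp point. The pads swing forward as they close: fully open they stand 13 mm farther back than shut.
Start: joints at [1.046, 0.351, 1.652, -0, 1.139, -0.085], TCP at [0.234, 0.498, 0.253] pointing down, gripper open.
Joint ranges: [-2.75, 2.75], [-0.79, 2.1], [0.01, 2.65], [-1.57, 4.71], [0.07, 3.14], [-2.87, 2.87]. Speed limits (rad/s): [2.22, 2.22, 2.79, 3.14, 3.14, 3.14].

INTERFACE

Orientations are given as a unit quaternion [x, y, z, w].
In Python, from cell import r, optics gives the robot as it stands. The module is installed in compiled form; this text tells all that it offers. Calls block until the motion is done:
- r.move_to(position, orientation): joint-space move of the TCP to a pose.
- r.move_linear(position, rot=None, vel=0.15): straight line of the TCP; rot=None keeps the orientation; vel is the mean speed in m/s.
- r.set_joints(angles): joint-space move.
- r.set_gripper(opening, squeeze=None): opening from 0.0 (shut) to 1.0 (fully open); squeeze is the grip in N (None keeps the last); returns when the fingers have stopped.
- r.sleep(seconds).
- r.inverse_kinematics(position, orientation): joint angles nearest the present ones, or None.
- optics.get_image(name): name is "scene" or "top"; returns a dict with "pixels" (420x560x3 uint8, red, green, blue), "depth" (420x560 float32, m along the optical axis (not along the pixel's ray), 0 where there is no reading), "fx", "fy", "cx", "cy" (pixels), "camera_from_world" (4x4, takes a point from world to camera coordinates). Camera axes: x right, y down, z forward; pixel columns grow to the right and rows downward; lengths in m; the calibration is good to about 2 mm. A picture is of the moment at which its call begins.
A pose or a line that the arm cannot do raises r.PlanningError and nothing moves.
- r.hand_in(): hands the job in; it is judged then, once.
Readings, each from a call of its own:
- r.current_t(): time.
- r.current_q(): joint angles.
- r.current_qvel(): joint speeds.
- r.current_effort(): joint torques, N m.
- r.current_tool_pos(): TCP position.
- r.current_ee_rot(): TCP orientation.
- r.current_contact_force(): force on the tool from outside, world axes, zero at the start.
- r.current_torque(): the same for the moment, N m.
- r.current_opening(): opening from 0.0 (shut) to 1.0 (fully open).
- r.current_finger_force(): force on a finger pad.
Only numpy, scipy, OpenCV 4.12 (cv2) and the standard library are available. Lean on these libraries where they do the work, as an engineer would, in place of code of your own. Each camera call takes 0.05 s, during which the arm holds its last target. There are 200 camera calls.

TASK

Swing the orange feed door of the roller feeder open by its handle, then put every brown slide case lying on the bench to the right onto the open upper rollers, long side across the lane, so that each rolls down under the clear hood until they all sit against the stop, one behind the other. Then shut the door fully and, last of all, click the blue selector knob clockwise to its fifth click, the large green dot, and leave the other things on the bench alone.

Things in the scene. Friction and masses are not known exactly. Their poses are not given: they have to be found in the camera images.
- lane: sloped roller lane. Origin: middle of the open loading bay in the plane of the roller tops, 78 mm above the worktop; x runs DOWN the lane, away from the robot, 0.14 rad below level; y across it to the left; z square to the rollers. Free, damped rollers 17 mm apart, x = -60 to 275 mm. Open bay x = -66..66 mm, lips 6 mm above the rollers at y = +-56 mm. A case let go rolls down at 0.1 to 0.4 m/s
- hood_mouth (a point): middle of the doorway in the roller plane, at lane x = 68 mm (axes as the lane's). From here the lane is under a clear hood, 112 mm wide and 36 mm high inside, roof top 40 mm above the rollers; its far wall is the stop, face at lane x = 280 mm. The first case comes to rest centred 22 mm before the stop, each next one 44 to 45 mm before the last; four fit
- feed_door (a joint): orange door across the hood's mouth, rad: 0 shut, grows as it swings toward the bay (turning about the lane's +z) to its end at 1.92; stays where it is left (friction 0.03 N m). Panel 120 mm wide, 8 to 36 mm above the rollers, hinged on the right as the robot sees it
- door_handle (a point): on the axis of the door's pull: a round yellow bar, 14 mm diameter, parallel to the lane's z, 28 mm out from the hinge plane and 95 mm along the door from the hinge. This point is 58 mm above the roller plane; the bar runs from 20 to 70 mm and is free all round above 41 mm
- door_hinge (a point): on the door's hinge line (parallel to the lane's z), 58 mm above the roller plane, at lane x = 66, y = -60 mm
- selector (a joint): blue selector knob, rad, grows CLOCKWISE seen from above; click stops every 30 degrees at 0, 0.524, .. 4.19; starts in one of the first three (0, 1 or 2 clicks). The large green dot is the fifth stop, 2.618. A spring detent (about 0.06 N m) draws it into the nearest stop when let go. A white line on the knob points at the dots on the dial
- selector_grip (a point): on the knob's vertical axis, 70 mm above the worktop; the knob is a ribbed round of 40 mm diameter, 48 to 82 mm above the worktop, on top of a fixed grey box 100 x 100 x 45 mm
- case_a: one of up to four alike dark-brown wooden slide cases lying flat: 44 mm (x) by 98 mm (y) by 21 mm high, small brass catch on one long side, about 0.1 kg, lid fixed; origin at the centre of the underside; absent (None) in some starts
- case_b: one of up to four alike dark-brown wooden slide cases lying flat: 44 mm (x) by 98 mm (y) by 21 mm high, small brass catch on one long side, about 0.1 kg, lid fixed; origin at the centre of the underside; absent (None) in some starts
- case_c: one of up to four alike dark-brown wooden slide cases lying flat: 44 mm (x) by 98 mm (y) by 21 mm high, small brass catch on one long side, about 0.1 kg, lid fixed; origin at the centre of the underside; absent (None) in some starts
- case_d: one of up to four alike dark-brown wooden slide cases lying flat: 44 mm (x) by 98 mm (y) by 21 mm high, small brass catch on one long side, about 0.1 kg, lid fixed; origin at the centre of the underside; absent (None) in some starts
- timer: bystander: small white laboratory timer, 66 x 64 x 17 mm, loose; origin at the centre of its underside. Behind it the microscope, eyepieces high up, stands over all beyond x = 0.47 m between y = -0.22 and 0, and a lamp box (some 0.15 m high) beyond x = 0.57 m between y = 0.12 and 0.23: cross in front of them
- mouse: bystander: black computer mouse, 106 x 61 x 36 mm, loose; origin at the centre of its underside

How it is judged:
On the way, in this order (a step that is already met when the one before it is completed fails the run):
1. the feed door is swung well open (over 1.2 rad) (value of joint feed_door above 1.2 rad), for 0.2 s.
2. every case lies under the hood on the rollers, packed down against the stop (x of any of case_a, case_b, case_c, case_d in the frame of lane above 0.25 m and x of case_a in the frame of lane between 0.112 and 0.268 m and z of case_a in the frame of lane between -0.006 and 0.028 m and angle between the z axis of each of case_a, case_b, case_c, case_d and the z axis of lane, either way round below 0.1 rad and angle between the x axis of each of case_a, case_b, case_c, case_d and the x axis of lane, either way round below 0.15 rad and (distance between case_a and case_b below 0.053 m or distance between case_a and case_c below 0.053 m or distance between case_a and case_d below 0.053 m) and x of case_b in the frame of lane between 0.112 and 0.268 m and z of case_b in the frame of lane between -0.006 and 0.028 m and (distance between case_b and case_a below 0.053 m or distance between case_b and case_c below 0.053 m or distance between case_b and case_d below 0.053 m) and x of case_c in the frame of lane between 0.112 and 0.268 m and z of case_c in the frame of lane between -0.006 and 0.028 m and (distance between case_c and case_a below 0.053 m or distance between case_c and case_b below 0.053 m or distance between case_c and case_d below 0.053 m) and x of case_d in the frame of lane between 0.112 and 0.268 m and z of case_d in the frame of lane between -0.006 and 0.028 m and (distance between case_d and case_a below 0.053 m or distance between case_d and case_b below 0.053 m or distance between case_d and case_c below 0.053 m) and linear speed of each of case_a, case_b, case_c, case_d below 0.03 m/s), for 0.3 s.
3. the feed door is shut again with the cases still home (value of joint feed_door below 0.09 rad and x of any of case_a, case_b, case_c, case_d in the frame of lane above 0.25 m and x of case_a in the frame of lane between 0.112 and 0.268 m and z of case_a in the frame of lane between -0.006 and 0.028 m and angle between the z axis of each of case_a, case_b, case_c, case_d and the z axis of lane, either way round below 0.1 rad and angle between the x axis of each of case_a, case_b, case_c, case_d and the x axis of lane, either way round below 0.15 rad and (distance between case_a and case_b below 0.053 m or distance between case_a and case_c below 0.053 m or distance between case_a and case_d below 0.053 m) and x of case_b in the frame of lane between 0.112 and 0.268 m and z of case_b in the frame of lane between -0.006 and 0.028 m and (distance between case_b and case_a below 0.053 m or distance between case_b and case_c below 0.053 m or distance between case_b and case_d below 0.053 m) and x of case_c in the frame of lane between 0.112 and 0.268 m and z of case_c in the frame of lane between -0.006 and 0.028 m and (distance between case_c and case_a below 0.053 m or distance between case_c and case_b below 0.053 m or distance between case_c and case_d below 0.053 m) and x of case_d in the frame of lane between 0.112 and 0.268 m and z of case_d in the frame of lane between -0.006 and 0.028 m and (distance between case_d and case_a below 0.053 m or distance between case_d and case_b below 0.053 m or distance between case_d and case_c below 0.053 m)), for 0.2 s.
4. the selector stands in its fifth click (value of joint selector between 2.46799 and 2.76799 rad), for 0.3 s.
At the end, for the whole second after the job is handed in: every case present rests flat (0.1 rad) and square (0.15 rad) on the rollers, the first within about 7 mm of the stop, each other directly behind the one before; door shut within 0.09 rad; selector at its fifth click (2.618 rad, within 0.15) (all of step 3 and all of step 4 and linear speed of each of case_a, case_b, case_c, case_d below 0.03 m/s and velocity of joint selector below 0.1 rad/s); the robot touches nothing.
It fails at once if a bystander (timer or mouse) is pushed more than 40 mm (distance of any of timer, mouse from where it was at the start of the episode above 0.04 m).
Of case_a, case_b, case_c, case_d only 2 to 4 are there at a start; the rules pass over those that are not, and their reading is None.
At some moment in a run one of case_a, case_b, case_c, case_d may be knocked a few centimetres aside while the robot is not near it.
Once in a run the grip may slacken for a moment while it holds something.
It also fails if it takes over 210 s, if anything falls off the work surface, if the arm or the gripper's body presses on something with over 40 N, if the wrist force passes 120 N, or if a joint passes its speed limit or range.

## Working session

There is one attempt and no reset: what is moved stays moved. The work goes in short steps, each a Python script; the robot and the scene stay as the last script left them, time stands still between calls to the robot, and variables do not carry over. Pictures are saved under pics/ and viewed, at most 14 in all, crops included, and the job is handed in when it is done.

```bash
mkdir -p pics; cat > h.py <<'E'
import numpy as np, cv2
from cell import r, optics
from scipy.spatial.transform import Rotation as R
def snap(name, fn=None):
    im=optics.get_image(name)
    np.savez(f'{name}.npz',**im)
    if fn: cv2.imwrite(f'pics/{fn}.png',im['pixels'][:,:,::-1])
    return im
def load(name): return dict(np.load(f'{name}.npz'))
def cloud(im):
    d=im['depth']; v,u=np.mgrid[:d.shape[0],:d.shape[1]]
    p=np.stack([(u-im['cx'])/im['fx']*d,(v-im['cy'])/im['fy']*d,d],-1)
    T=np.linalg.inv(im['camera_from_world'])
    w=p@T[:3,:3].T+T[:3,3]; w[d==0]=np.nan
    return w
E
python3 - <<'E'
from h import *
a=snap('top','t0');b=snap('scene','s0')
for i in(a,b): print(np.linalg.inv(i['camera_from_world']).round(3),i['fx'],i['cx'])
print(r.finger_overhang,r.current_ee_rot(),r.current_t())
E
```

```text
[[ 0.014 -0.981  0.193  0.272]
 [-1.    -0.011  0.017 -0.052]
 [-0.014 -0.194 -0.981  1.426]
 [ 0.     0.     0.     1.   ]] 475.47309832318035 275.33874351313847
[[ 0.829 -0.256  0.497 -0.125]
 [-0.559 -0.394  0.729 -1.015]
 [ 0.009 -0.883 -0.47   0.731]
 [ 0.     0.     0.     1.   ]] 456.8910519000612 281.7075101778399
0.022 [ 2.18126584e-01  9.75920350e-01 -4.85134888e-04 -1.70156561e-04] 0.1
```

View pics/t0.png

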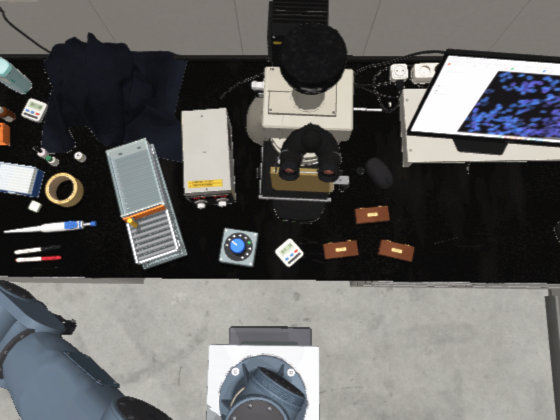

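View pics/s0.png

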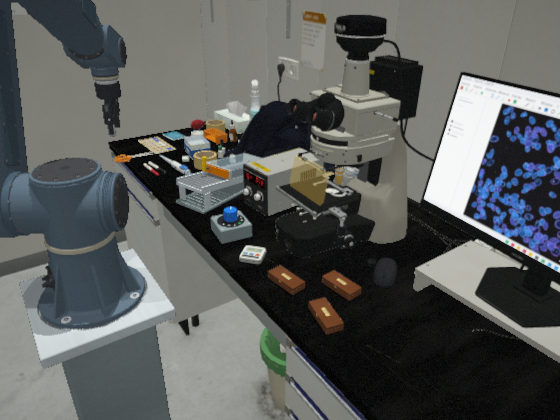

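The top view shows the lane around (145,205), door (140,215), yellow handle near (130,222), selector (238,246), timer (289,252), mouse (380,172), and three cases at (340,250), (397,250) and (372,215). Next I'll take an enlarged crop and measurements.

```bash
cat >> h.py <<'E'
def cases(im=None, show=False):
    im=im or snap('top'); w=cloud(im); hsv=cv2.cvtColor(im['pixels'],cv2.COLOR_RGB2HSV)
    m=((hsv[...,0]<16)&(hsv[...,1]>110)&(hsv[...,2]>50)&(w[...,2]>0.008)&(w[...,2]<0.04)&(w[...,1]<-0.05)&(w[...,0]<0.6)).astype(np.uint8)
    m=cv2.morphologyEx(m,cv2.MORPH_CLOSE,np.ones((5,5)))
    n,l,s,c=cv2.connectedComponentsWithStats(m); out=[]
    for i in range(1,n):
        if s[i,4]<150: continue
        p=w[(l==i)]; p=p[np.isfinite(p[:,0])]; p=p[np.abs(p[:,2]-np.median(p[:,2]))<0.006]
        (cx,cy),(a,b),_=rr=cv2.minAreaRect((p[:,:2]*1000).astype(np.float32))
        bx=cv2.boxPoints(rr); e=max([bx[1]-bx[0],bx[2]-bx[1]],key=np.linalg.norm)
        out.append((cx/1000,cy/1000,np.arctan2(e[1],e[0])%np.pi,max(a,b),min(a,b),np.median(p[:,2])))
    return out
E
python3 - <<'E'
from h import *
im=load('top'); w=cloud(im)
for c in cases(im): print(np.round(c,3))
hsv=cv2.cvtColor(im['pixels'],cv2.COLOR_RGB2HSV)
roi=np.zeros(hsv.shape[:2],bool); roi[185:275,95:270]=1
def st(n,m):
    p=w[m&roi]; v,u=np.nonzero(m&roi); print(n,m[roi].sum(),u.mean().round(1),v.mean().round(1),np.nanmean(p,0).round(4),np.nanmin(p,0).round(3),np.nanmax(p,0).round(3))
H,S,V=[hsv[...,i] for i in range(3)]
st('orange',(H>5)&(H<16)&(S>150)&(V>120)); st('yellow',(H>=19)&(H<32)&(S>130)&(V>120)); st('blue',(H>98)&(H<118)&(S>140)&(V>90)); st('knobtop',(H>98)&(H<118)&(S>120)&(V>90)&(w[...,2]>.07))
c=cv2.resize(im['pixels'][130:275,95:265],None,fx=4.4,fy=4,interpolation=cv2.INTER_CUBIC)[:,:,::-1]
cv2.imwrite('pics/c1.png',c)
E
```

```text
[ 5.3500e-01 -3.1900e-01  1.6850e+00  9.9799e+01  4.5342e+01  2.0000e-02]
[ 4.2900e-01 -2.2300e-01  1.7130e+00  9.8378e+01  4.4361e+01  2.1000e-02]
[ 4.28000e-01 -3.88000e-01  1.35000e+00  1.00266e+02  4.47530e+01
  2.00000e-02]
orange 171 146.0 212.3 [0.5192 0.3397 0.095 ] [0.494 0.29  0.063] [0.546 0.403 0.109]
yellow 116 171.3 201.3 [0.5417 0.258  0.1425] [0.477 0.12  0.085] [0.589 0.396 0.162]
blue 171 233.3 245.0 [0.4306 0.0899 0.0755] [0.41  0.058 0.015] [0.504 0.516 0.089]
knobtop 145 237.5 245.4 [0.429  0.0766 0.081 ] [0.41  0.058 0.072] [0.45  0.098 0.089]
```

View pics/c1.png

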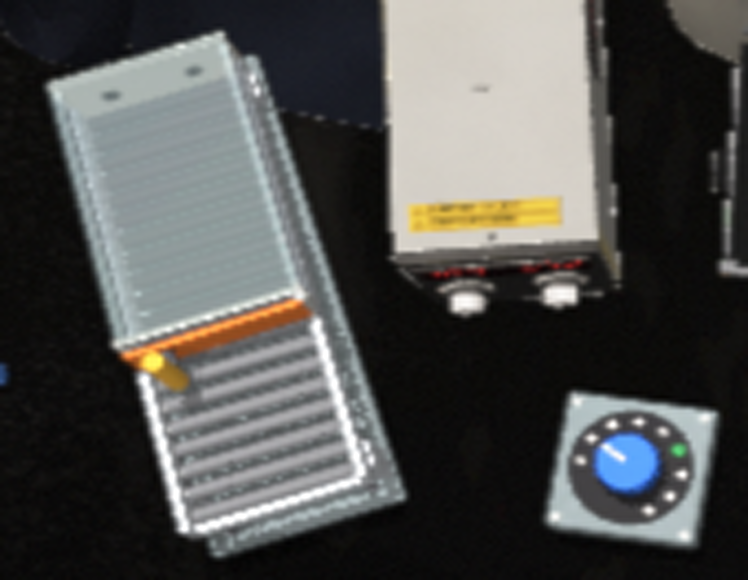

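```bash
cat >> h.py <<'E'
def laneT(p):
    ox,oy,f=p; T=np.eye(4); T[:3,:3]=(R.from_euler('z',f)*R.from_euler('y',0.14)).as_matrix(); T[:3,3]=[ox,oy,.078]; return T
def proj(im,P):
    c=P@im['camera_from_world'][:3,:3].T+im['camera_from_world'][:3,3]
    return np.stack([im['fx']*c[:,0]/c[:,2]+im['cx'],im['fy']*c[:,1]/c[:,2]+im['cy']],-1)
E
python3 - <<'E'
from h import *
from scipy.optimize import least_squares
im=load('top')
L=np.array([[38,35,70],[66,60,36],[66,-60,36],[-66,56,6],[-66,-56,6]])/1e3
px=np.array([[152,360],[122,355],[307,305],[183,532],[362,480]])/[4.4,4]+[95,130]
f=lambda p:(proj(im,L@laneT(p)[:3,:3].T+laneT(p)[:3,3])-px).ravel()
s=least_squares(f,[.45,.3,.25],loss='soft_l1'); print(s.x.round(4)); print(s.fun.reshape(-1,2).round(1))
T=laneT(s.x); w=cloud(im); q=(w-T[:3,3])@T[:3,:3]
# checks: rollers & roof height & side extents
b=(abs(q[...,0])<.05)&(abs(q[...,1])<.04); z=q[b][:,2]; print('roller top z',np.nanpercentile(z,[50,80,90]).round(4))
h=(q[...,0]>.08)&(q[...,0]<.26)&(abs(q[...,1])<.08)&(q[...,2]>.03); print('roof',np.nanmedian(q[h][:,2]),np.nanpercentile(q[h][:,1],[1,99]).round(4),h.sum())
y=(q[...,2]>.06)&(q[...,2]<.08)&(q[...,0]<.06)&(q[...,0]>0)&(abs(q[...,1])<.06); print('bar',np.nanmean(q[y],0).round(4),y.sum())
k=(abs(w[...,2]-.082)<.004)&(abs(w[...,0]-.43)<.04)&(abs(w[...,1]-.077)<.04); p=w[k]; print('knob',(p.min(0)+p.max(0))/2,np.ptp(p,0))
k=(abs(w[...,2]-.045)<.003)&(abs(w[...,0]-.43)<.08)&(abs(w[...,1]-.077)<.08); p=w[k]; print('box',cv2.minAreaRect((p[:,:2]*1000).astype(np.float32)))
E
```

```text
[0.453  0.3215 0.3248]
[[ 0.1  0.6]
 [ 0.6 -0.9]
 [-0.8 -1.2]
 [ 1.2  0.2]
 [-1.1  1. ]]
roller top z [-0.006   0.0002  0.002 ]
roof 0.03993707926089801 [-0.058   0.0647] 2419
bar [0.0388 0.0346 0.069 ] 24
knob [0.43032733 0.07794514 0.08193789] [0.03991946 0.03998384 0.00749797]
box ((430.0649108886719, 77.8738784790039), (100.04460906982422, 99.8125228881836), 82.3182144165039)
```

```bash
cat >> h.py <<'E'
LP=[.453,.3215,.3248]; T=laneT(LP); LR=R.from_matrix(T[:3,:3])
def lw(x,y,z): return T[:3,:3]@np.array([x,y,z])/1000+T[:3,3]
def lane_rot(a): # closing line at angle a from lane x, tool along -lane z
    return LR*R.from_euler('z',a-np.pi/2)*R.from_euler('x',np.pi)
def down_rot(a): return R.from_euler('z',a-np.pi/2)*R.from_euler('x',np.pi)
def best(pos,rots):
    c=[]
    for o in rots:
        q=r.inverse_kinematics(pos,o.as_quat())
        if q is not None: c.append((abs(q[5]),tuple(o.as_quat()),np.round(q,2)))
    c.sort(key=lambda t:t[0]); print('best',c[0][2] if c else None); return np.array(c[0][1])
def st(): print('t',round(r.current_t(),1),'tcp',np.round(r.current_tool_pos(),4),'open',round(r.current_opening(),3),'F',np.round(r.current_contact_force(),1),'pad',np.round(r.current_finger_force(),1))
def handle(th): # lane xy (mm)
    c,s=np.cos(th),np.sin(th); return 66-28*c-95*s, -60-28*s+95*c
E
python3 - <<'E'
from h import *
im=load('top');w=cloud(im);q=(w-T[:3,3])@T[:3,:3]
h=(q[...,0]>.05)&(q[...,0]<.32)&(abs(q[...,1])<.08)&(abs(q[...,2]-.04)<.003)
print(cv2.minAreaRect((q[h][:,:2]*1000).astype(np.float32)))
# bystander-free approach
z=65
x,y=handle(0); o=best(lw(x,y,z),[lane_rot(np.pi/4),lane_rot(5*np.pi/4)])
r.set_gripper(.55,25)
r.move_to(lw(x,y,z+90),o); r.move_linear(lw(x,y,z),vel=.12); st()
im=snap('scene','s1')
p=proj(im,lw(x,y,60)[None])[0].astype(int); print(p)
c=im['pixels'][max(0,p[1]-60):p[1]+60,max(0,p[0]-80):p[0]+80,::-1]; cv2.imwrite('pics/s1c.png',cv2.resize(c,None,fx=4.5,fy=4.5,interpolation=cv2.INTER_CUBIC))
E
```

```text
((187.60092163085938, 3.875446319580078), (251.76963806152344, 126.457275390625), 1.4144411087036133)
best [ 0.56  0.65  1.49  0.04  1.14 -0.57]
t 2.6 tcp [0.4864 0.37   0.1379] open 0.549 F [0.4 0.3 0.4] pad 0.0
[203 159]
```

View pics/s1c.png

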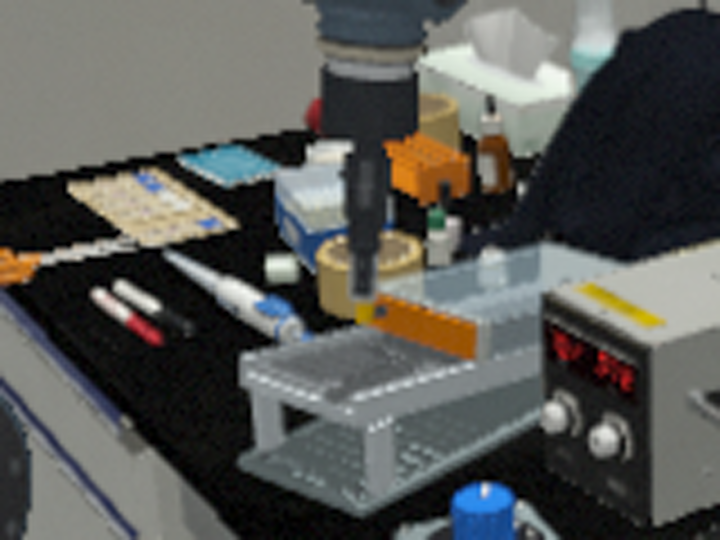

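The scene crop shows the fingers around the yellow bar at crop (365,300), with the tips clear of the door top. The roof outline puts the lane yaw about 0.02 rad larger, so I'll correct for that, then grip and swing.

```bash
sed -i 's/LP=\[.*\]; T/LP=[.453,.321,.345]; T/' h.py
python3 - <<'E'
from h import *
r.set_gripper(0,25); st()
z=65; p0=np.array(r.current_tool_pos()); off=p0-lw(*handle(0),z); print('off',off.round(4))
for th in np.arange(.2,1.81,.2):
    r.move_linear(lw(*handle(th),z)+off*.5,vel=.12)
    F=np.linalg.norm(r.current_contact_force())
    if F>15: print('F',th,F)
st()
r.set_gripper(.5); st(); r.move_linear(lw(*handle(1.8),z+100),vel=.2)
r.move_linear(np.array([.36,.15,.3]),vel=.3)
im=snap('top','t2'); c=im['pixels'][130:275,95:265,::-1]; cv2.imwrite('pics/t2c.png',cv2.resize(c,None,fx=4.4,fy=4,interpolation=cv2.INTER_CUBIC))
for c in cases(im): print(np.round(c,3))
E
```

```text
t 3.0 tcp [0.4863 0.3698 0.1376] open 0.15 F [0.8 0.3 3.3] pad 25.2
off [0.0012 0.     0.0005]
t 5.9 tcp [0.481  0.2162 0.1453] open 0.153 F [ 7.4  9.2 -4.3] pad 25.0
t 6.3 tcp [0.4798 0.2149 0.1453] open 0.501 F [ 0.7  0.5 -0. ] pad 0.0
[ 5.3500e-01 -3.1900e-01  1.6780e+00  9.9178e+01  4.5046e+01  2.0000e-02]
[ 4.2900e-01 -2.2300e-01  1.6930e+00  9.8384e+01  4.4577e+01  2.1000e-02]
[ 4.2800e-01 -3.8700e-01  1.3520e+00  9.7939e+01  4.5559e+01  2.0000e-02]
```

View pics/t2c.png

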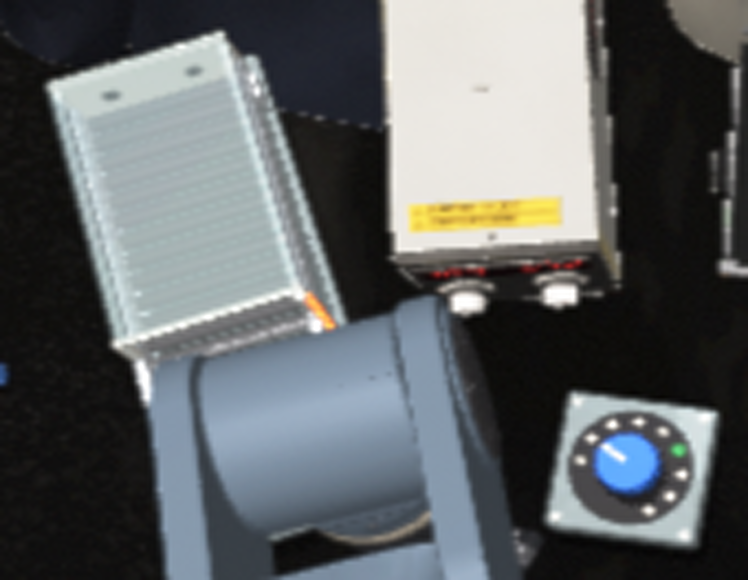

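The picture shows the door open: the panel's edge is outboard at crop (318,312) and the doorway is clear. Next I'll do the first case.

```bash
cat >> h.py <<'E'
ZT=.020
def pick(c):
    a=c[2]+np.pi/2; p=np.array([c[0],c[1],ZT])
    o=best(p,[down_rot(a),down_rot(a+np.pi)])
    r.set_gripper(.8,50); r.move_to(p+[0,0,.12],o); r.move_linear(p,vel=.15); r.set_gripper(0,50); st()
    if not .4<r.current_opening()<.65: raise SystemExit('grasp?')
    r.move_linear(p+[0,0,.20],vel=.25)
    if p[0]>.4: r.move_linear([.36,p[1],.22],vel=.3)
    st()
def place(x=-10):
    tgt=lw(x,0,ZT*1000+1.5)
    o=best(tgt,[lane_rot(0),lane_rot(np.pi)])
    r.move_linear([.37,.1,.25],vel=.35)
    r.move_to(lw(x,0,110),o); st()
def drop(x=-10):
    r.move_linear(lw(x,0,ZT*1000+1.5),vel=.1); st()
    r.set_gripper(.72); r.sleep(.2); r.move_linear(lw(x,0,110),vel=.15)
    r.move_linear([.37,.05,.27],vel=.35); r.sleep(.5)
E
python3 - <<'E'
from h import *
r.move_linear([.36,-.15,.25],vel=.35)
cs=cases(); c=min(cs,key=lambda c:abs(c[1]+.223)+abs(c[0]-.429)); print(len(cs),np.round(c,3))
pick(c); place()
im=snap('scene','s3')
p=proj(im,lw(0,0,60)[None])[0].astype(int)
c=im['pixels'][max(0,p[1]-60):p[1]+60,max(0,p[0]-80):p[0]+80,::-1]; cv2.imwrite('pics/s3c.png',cv2.resize(c,None,fx=4.5,fy=4.5,interpolation=cv2.INTER_CUBIC))
E
```

```text
2 [ 4.2800e-01 -3.8800e-01  1.3380e+00  9.9125e+01  4.5167e+01  2.1000e-02]
best [-0.82  0.73  1.71 -0.    0.7  -0.58]
t 11.4 tcp [ 0.4285 -0.388   0.0211] open 0.5 F [-0.9  2.2  7. ] pad 50.9
t 12.8 tcp [ 0.359  -0.3874  0.2189] open 0.506 F [ 0.4 -0.5 -1.1] pad 50.8
best [0.52 0.6  1.69 0.03 0.99 0.16]
t 15.4 tcp [0.4583 0.3217 0.1887] open 0.5 F [-0.3 -0.5 -1.2] pad 57.6
```

View pics/s3c.png

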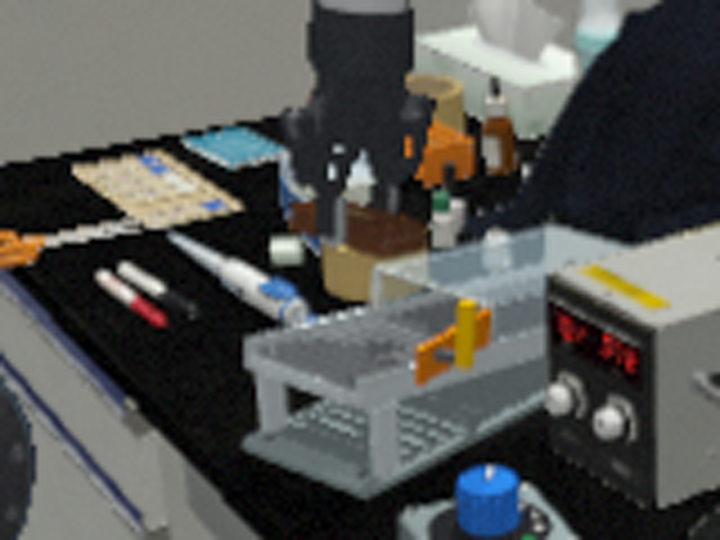

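The case hangs level between the pads above the bay (crop 375,235), with the door clear at (450,345). Dropping it now.

```bash
python3 - <<'E'
from h import *
drop(); r.move_linear([.34,-.05,.3],vel=.35); r.sleep(.8)
im=snap('scene','s4')
p=proj(im,lw(80,0,40)[None])[0].astype(int)
c=im['pixels'][max(0,p[1]-50):p[1]+60,max(0,p[0]-70):p[0]+90,::-1]; cv2.imwrite('pics/s4c.png',cv2.resize(c,None,fx=4.5,fy=4.5,interpolation=cv2.INTER_CUBIC))
im=snap('top','t4'); 
c=im['pixels'][130:275,95:265,::-1]; cv2.imwrite('pics/t4c.png',cv2.resize(c,None,fx=4.4,fy=4,interpolation=cv2.INTER_CUBIC)); st()
E
sed -i 's/^ZT=.*/ZT=.0215/' h.py
```

```text
t 16.5 tcp [0.4465 0.3187 0.1008] open 0.499 F [ 0.4  0.2 -1.4] pad 57.7
t 20.6 tcp [ 0.34 -0.05  0.3 ] open 0.724 F [-0.2  1.1  0.6] pad 0.0
```

View pics/t4c.png

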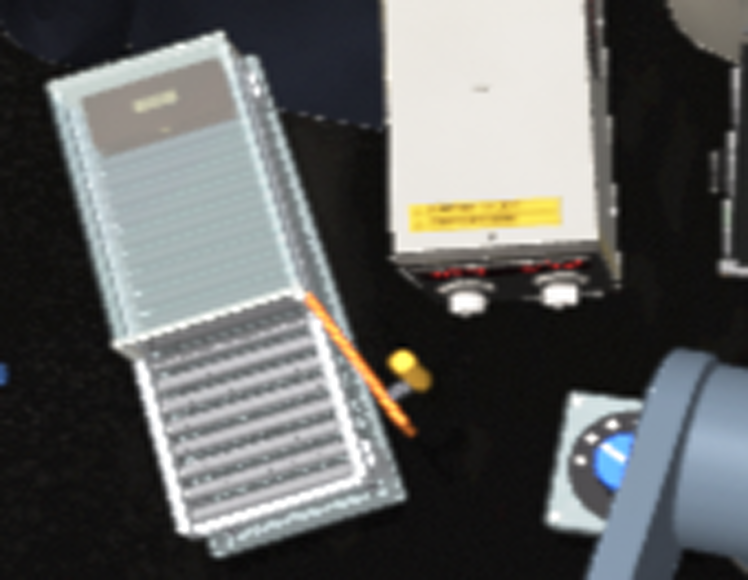

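The first case sits at the stop (crop 160,105) and the door stands at about 1.8 rad. On to the other two.

```bash
cat > two.py <<'E'
from h import *
r.move_linear([.36,.15,.3],vel=.35)
cs=cases(); print(np.round(cs,3)); c=min(cs,key=lambda c:c[0])
if not(90<c[3]<106 and 40<c[4]<50): raise SystemExit('odd')
r.move_linear([.35,c[1],.25],vel=.35)
pick(c); place()
if not .4<r.current_opening()<.6: raise SystemExit('lost')
im=snap('scene'); 
p=proj(im,lw(0,0,60)[None])[0].astype(int)
c=im['pixels'][max(0,p[1]-60):p[1]+60,max(0,p[0]-80):p[0]+80,::-1]; cv2.imwrite('pics/s5_%d.png'%r.current_t(),cv2.resize(c,None,fx=4.5,fy=4.5,interpolation=cv2.INTER_CUBIC))
E
python3 two.py; ls pics
```

```text
[[ 5.3500e-01 -3.1900e-01  1.6800e+00  9.8257e+01  4.5097e+01  2.0000e-02]
 [ 4.2900e-01 -2.2300e-01  1.7020e+00  9.7842e+01  4.4752e+01  2.0000e-02]]
best [-0.58  0.62  1.96 -0.    0.56 -0.71]
t 24.8 tcp [ 0.4297 -0.2237  0.0225] open 0.506 F [-1.1  2.1  7.5] pad 49.9
t 26.1 tcp [ 0.3591 -0.2232  0.2191] open 0.504 F [ 0.4 -0.4 -0.2] pad 50.9
best [0.52 0.6  1.68 0.03 0.99 0.16]
t 28.2 tcp [0.4584 0.3216 0.1887] open 0.507 F [-0.2 -0.4 -0.3] pad 50.8
c1.png
s0.png
s1.png
s1c.png
s3.png
s3c.png
s4.png
s4c.png
s5_28.png
t0.png
t2.png
t2c.png
t4.png
t4c.png
```

View pics/s5_28.png

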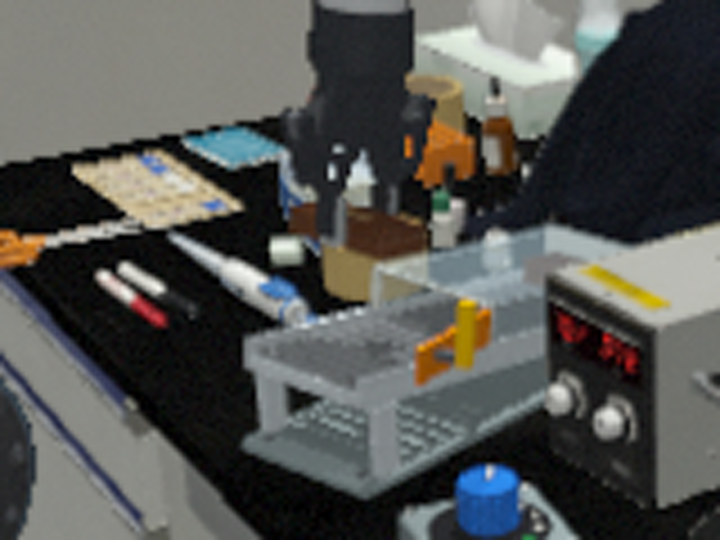

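The case is held level again (crop 365,230). I'll drop it and fetch the third, then check the picture before that drop.

```bash
python3 -c "
from h import *
drop()"; python3 two.py; ls -t pics|head -1; python3 - <<'E'
from h import *
im=load('top'); c=im['pixels'][130:275,95:265,::-1]; cv2.imwrite('pics/t6c.png',cv2.resize(c,None,fx=4.4,fy=4,interpolation=cv2.INTER_CUBIC))
im=load('scene'); p=proj(im,lw(0,0,60)[None])[0].astype(int)
a=im['pixels'][p[1]-60:p[1]+60,p[0]-80:p[0]+90,::-1]; cv2.imwrite('pics/s7.png',cv2.resize(a,None,fx=4.5,fy=4.5,interpolation=cv2.INTER_CUBIC))
E
```

```text
t 29.3 tcp [0.4468 0.3187 0.1023] open 0.499 F [ 1.3 -0.6 -0.1] pad 51.0
[[ 5.3500e-01 -3.1900e-01  1.6820e+00  9.8455e+01  4.4877e+01  2.0000e-02]]
best [-0.61  0.78  1.58  0.    0.78 -0.72]
t 36.5 tcp [ 0.5358 -0.3197  0.0227] open 0.506 F [-1.   1.2  6.6] pad 51.8
t 38.2 tcp [ 0.3603 -0.3194  0.2196] open 0.503 F [ 0.6 -0.3 -0.7] pad 50.9
best [0.52 0.6  1.68 0.03 0.99 0.16]
t 40.6 tcp [0.4583 0.3217 0.1887] open 0.505 F [ 0.   0.1 -0.4] pad 50.9
s5_40.png
```

View pics/s7.png

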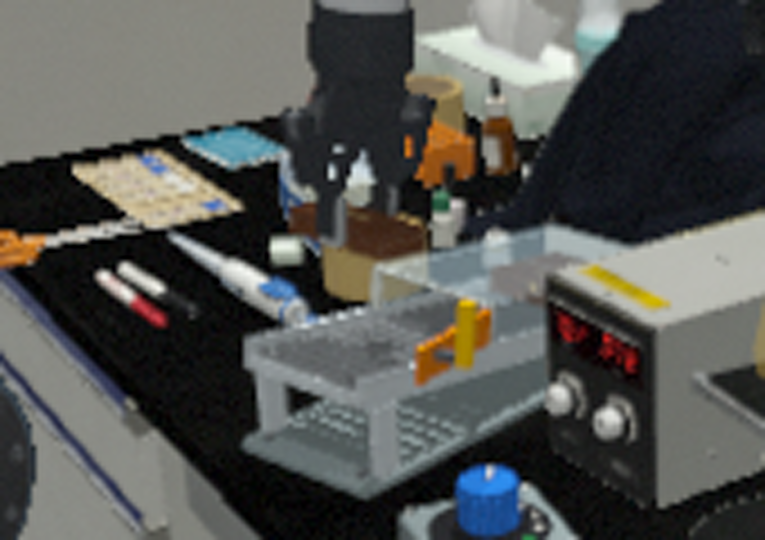

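The second case is under the hood behind the first (crop 520,275), and the third is held level. Dropping it, then checking from above.

```bash
python3 - <<'E'
from h import *
drop(); r.move_linear([.34,-.05,.3],vel=.35); r.sleep(1)
im=snap('top'); c=im['pixels'][130:275,95:265,::-1]; cv2.imwrite('pics/t8c.png',cv2.resize(c,None,fx=4.4,fy=4,interpolation=cv2.INTER_CUBIC))
# yellow bar top -> door angle
w=cloud(im);q=(w-T[:3,3])@T[:3,:3];hsv=cv2.cvtColor(im['pixels'],cv2.COLOR_RGB2HSV)
m=(hsv[...,0]>=19)&(hsv[...,0]<32)&(hsv[...,1]>130)&(q[...,2]>.064)&(q[...,2]<.076)&(q[...,0]<.1)&(abs(q[...,1])<.16)&(q[...,0]>-.1)
print(np.nanmean(q[m],0)*1000,m.sum(),handle(1.8))
E
```

```text
t 41.6 tcp [0.4471 0.3187 0.1025] open 0.507 F [ 1.4 -1.5  2.1] pad 51.2
[ -13.22894666 -113.33995603   69.63762833] 20 (np.float64(-20.153866282022094), np.float64(-108.85193266043274))
```

View pics/t8c.png

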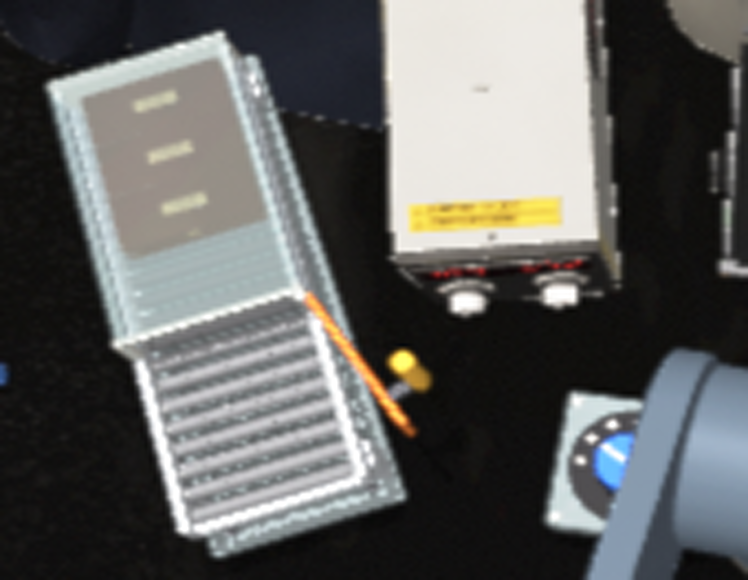

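All three cases are packed in a row (catches at crop (155,100), (170,152) and (185,203)). Now I'll close the door, starting from about 1.85 rad.

```bash
python3 - <<'E'
from h import *
z=65; th0=1.85
o=best(lw(*handle(0),z),[lane_rot(np.pi/4),lane_rot(5*np.pi/4)])
r.set_gripper(.6,25)
r.move_to(lw(*handle(th0),z+100),o); r.move_linear(lw(*handle(th0),z),vel=.12); st()
r.set_gripper(0,25); st()
for th in [1.65,1.45,1.25,1.05,.85,.65,.45,.25,.1,.0]:
    r.move_linear(lw(*handle(th),z),vel=.12)
st()
if r.current_contact_force()[0]>-3:
    r.move_linear(lw(*handle(-.03),z),vel=.05); st()
r.set_gripper(.4); st(); r.move_linear(lw(*handle(0),z+100),vel=.2)
r.move_linear([.34,.0,.3],vel=.35)
im=snap('top'); c=im['pixels'][130:275,95:265,::-1]; cv2.imwrite('pics/t9c.png',cv2.resize(c,None,fx=4.4,fy=4,interpolation=cv2.INTER_CUBIC))
w=cloud(im);q=(w-T[:3,3])@T[:3,:3];hsv=cv2.cvtColor(im['pixels'],cv2.COLOR_RGB2HSV)
m=(hsv[...,0]>=19)&(hsv[...,0]<32)&(hsv[...,1]>130)&(q[...,2]>.06)&(q[...,2]<.08)&(q[...,0]<.1)&(abs(q[...,1])<.16)&(q[...,0]>-.1)
print(np.nanmean(q[m],0)*1000,m.sum(),handle(0))
E
```

```text
best [ 0.56  0.65  1.49  0.03  1.14 -0.58]
t 48.4 tcp [0.4838 0.2118 0.1455] open 0.6 F [-0.8 -0.6 -0.7] pad 0.0
t 48.8 tcp [0.4854 0.2136 0.1454] open 0.149 F [ 9.4 13.3 -7.4] pad 29.4
t 51.9 tcp [0.4851 0.3697 0.137 ] open 0.151 F [-2.5  4.8  3.1] pad 30.9
t 52.1 tcp [0.4871 0.3713 0.1367] open 0.153 F [-3.8  3.5  4.1] pad 31.0
t 52.5 tcp [0.4875 0.3711 0.1365] open 0.403 F [0.3 0.  0.5] pad 0.0
[39.24945733 33.97660113 68.81440722] 23 (np.float64(38.0), np.float64(35.0))
```

View pics/t9c.png

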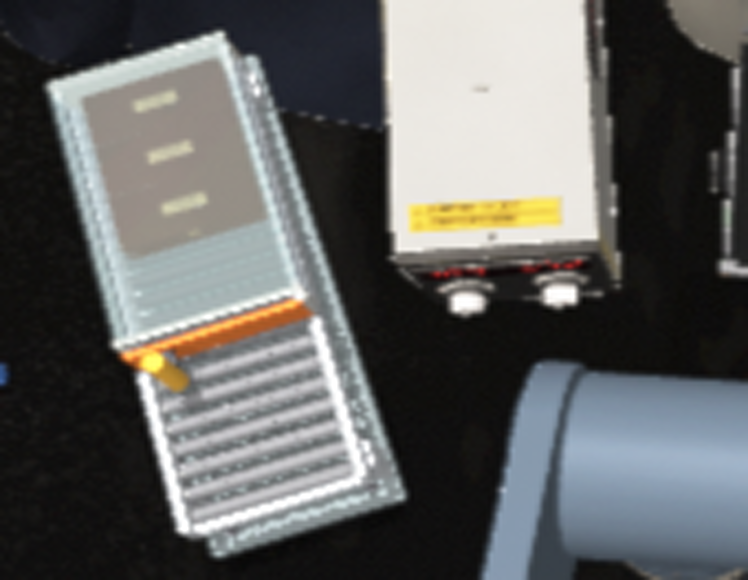

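The door is back in its original picture position (handle top at crop (152,362)), so it's shut and the cases are still packed. The white line started at dot 1, so the knob needs 4 clicks, or 120° clockwise.

```bash
python3 - <<'E'
from h import *
p=np.array([.4302,.0779,.074])
def yaw(): return R.from_quat(r.current_ee_rot()).as_matrix()[:2,0]
q=r.inverse_kinematics(p,down_rot(np.pi/2).as_quat()); q6=q[5]
for s in (1,-1):   # find tool yaw with q6=-1.05
    o=down_rot(np.pi/2+s*(q6+1.05)); qq=r.inverse_kinematics(p,o.as_quat())
    if qq is not None and abs(qq[5]+1.05)<.1: break
print(np.round(qq,2))
r.set_gripper(.85,40); r.move_to(p+[0,0,.1],o.as_quat()); r.move_linear(p,vel=.12); st()
r.set_gripper(0,40); st()
a0=yaw()
for k in range(1,9):
    q=np.array(r.current_q()) if k==1 else q
    q[5]+=np.radians(15); r.set_joints(q)
    a1=yaw()
    if k==1: print('turn (neg=clockwise)',a0[0]*a1[1]-a0[1]*a1[0])
    if k==1 and a0[0]*a1[1]-a0[1]*a1[0]>0: raise SystemExit('wrong way')
st(); r.sleep(.2); r.set_gripper(.85); r.sleep(.3); st()
r.move_linear(p+[0,0,.12],vel=.2); r.move_linear([.34,-.12,.3],vel=.3); r.sleep(.3)
im=snap('top','t10'); c=im['pixels'][130:275,95:265,::-1]; cv2.imwrite('pics/t10c.png',cv2.resize(c,None,fx=4.4,fy=4,interpolation=cv2.INTER_CUBIC))
E
```

```text
[ 0.07  0.45  2.07  0.    0.62 -1.05]
t 56.6 tcp [0.4306 0.0779 0.0747] open 0.849 F [ 1.  -0.6 -0.2] pad 0.0
t 57.0 tcp [0.4304 0.0779 0.0746] open 0.454 F [-2.1 -0.5  7.2] pad 39.2
turn (neg=clockwise) -0.2548173765388756
t 59.9 tcp [0.4309 0.0779 0.0747] open 0.453 F [ 3.8  1.9 -1.1] pad 41.4
t 60.8 tcp [0.4304 0.0779 0.0746] open 0.85 F [-0.   0.1  0.3] pad 0.0
```

View pics/t10c.png

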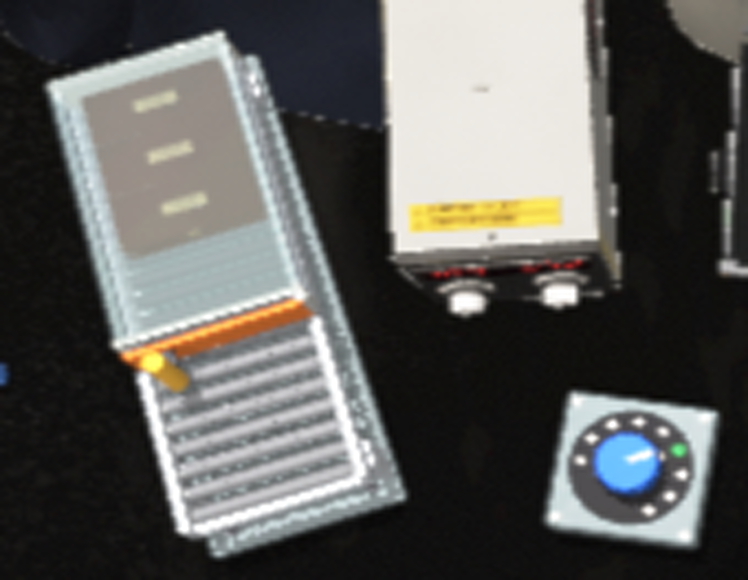

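The white line (crop 640,458) points at the green dot (680,450). The door is shut and the cases are still packed, so I'm handing in.

```bash
python3 -c "
from h import *
print(r.hand_in(), r.current_t())"
```

```text
the job is handed in; nothing more can be done
the job is handed in; nothing more can be done
```

The job is handed in (result not shown to me): all three cases are packed against the stop under the hood, the door is shut, and the selector points at the green fifth click, as seen in the last camera view.

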